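Tip a standing carrier plate flat, key it into the shaker and lock it

TASK

Fit the carrier plate to the bench shaker. First swing the shaker's retaining arm well clear of the socket; then tip the standing plate over with a light push so that it lies flat on the bench with its grip bar up (do not pick it up to turn it). Then lift it by the bar, lower it into the socket with its flat side lined up with the socket's flat side until it sits fully down, and swing the retaining arm all the way back over it, leaving the beaker, the dish and the carton where they are.

Things in the scene. Friction and masses are not known exactly. Their poses are not given: they have to be found in the camera images.
- carrier: Carrier plate: loose aluminium disc, diameter 80, thickness 14 mm, 0.17 kg, one side cut straight (the flat), a black bar grip on one face. Origin: disc centre on the plain face; z points out of the grip face; flat on the -x side. Starts standing on its flat, 70 mm tall, x up, z level. Past 13 degrees it topples by itself; pushed on the grip side above the bar it lands grip up.
- carrier_grip (a point): Middle of the bar grip, on the disc's axis, 25 mm from the plain face (carrier z); turns with the carrier. The bar is 12 mm wide (carrier x), 36 mm long (y, parallel to the flat) and stands 22 mm off the face. Plate standing: the bar lies level, 24 to 36 mm over the bench. Plate lying: 14 to 36 mm over it.
- carrier_flat (a point): Middle of the plate's flat edge, 30 mm from the disc's centre on the carrier's -x side, at half thickness; the flat is 53 mm long (carrier y). It rests on the bench at the start.
- shaker: Bench shaker, fixed: low white housing 160 (x) x 190 (y) mm, aluminium deck 40 mm over the bench, dial and dark panel on the front (-x). Origin: centre of its underside, z up, x to its rear. On the deck stands the dark steel D-shaped socket ring, 10 mm high and 8 mm thick, with its straight wall to the front.
- socket (a point): Centre of the socket's floor, on the deck, 40 mm over the bench; axes of the shaker. Ring: inner radius 42.5 mm; inside of its straight wall at x = -32.5 mm. The carrier has 2.5 mm play all round, goes in only flat to flat, and when seated has its origin here, axes parallel, its top face 54 mm over the bench.
- retainer (a joint): Level swing of the steel retaining arm: 0 = home at its stop, pointing along shaker +y over the plate's rear edge; grows as it swings to the rear (+x), at most 1.7. Starts at 0 to 0.25, in the plate's way; clear from 0.6. Friction 0.6 N at the pin; stays where left. Arm 80 mm long, 14 wide, 58 to 63 mm over the bench: passes 4 mm over a seated plate.
- retainer_pin (a point): Mid-height of the upright black pin near the arm's end, for pushing it: 12 mm in diameter, 63 to 85 mm over the bench, 70 mm from the pivot.
- retainer_pivot (a point): On the arm's upright pivot axis, 60 mm over the bench, 34 mm to the rear (+x) and 66 mm to the right (-y) of the socket's centre in the shaker's axes; its head reaches 68 mm over the bench. Beyond the shaker on the right stands a closed wooden case, 0.15 m tall: keep the gripper clear of it.
- beaker: Bystander: empty glass beaker, 60 mm wide, 79 mm tall. Origin: centre of its underside.
- dish: Bystander: closed petri dish with a tan filling, 62 mm wide, 14 mm tall, lying flat. Origin: centre of its underside.
- carton: Bystander: small orange and white carton, 45x58x20 mm, lying flat. Origin: centre of its underside.
Not all that is in view belongs to the job. Of the things that look like the carrier, the smaller one is meant.

How it is judged:
By the outcome, as a careful person would: the job done as asked, in the order asked, and still so for the second after the job is handed in, with the robot touching nothing.
It also fails if it takes over 67 s, if anything falls off the work surface, if the arm or the gripper's body presses on something with over 40 N, if the wrist force passes 120 N, or if a joint passes its speed limit or range.

ROBOT

A 6-joint arm with a two-finger parallel gripper is mounted at the origin on the work surface; the furniture and walls round the work are solid. World frame = base frame: x ahead of the robot, y to its left, z up, the work surface at z = 0. Lengths are in mm, angles in rad, forces in N, time in s.
With the tool pointing down it reaches from about 300 to 875 mm from the base axis. Payload 6.4 kg.
Tool frame: the origin (TCP) lies where the fingers leave the gripper's body, on its centre line; the fingertips stand 64 mm ahead of it and the grasp point (between the pads) lies 45 mm ahead of it; z points along the fingers, y is the line along which they close (so a half turn about z gives the same grasp; the last joint's range is limited). The gripper opens to 88 mm and grips with 3 to 60 N. Pads are 18 mm wide; open, the fingers measure 123 mm over their backs; the gripper's body (75 mm by 187 mm) begins 45 mm behind the grasp point.
Start: joints at [-1.396, 0.181, 1.607, -0, 1.354, -0.206], TCP at [213.723, -533.82, 302.714] pointing down, gripper open.
Joint ranges: [-2.99, 2.99], [-0.89, 2.07], [0.3, 2.58], [-1.14, 4.28], [0, 2.63], [-3.12, 3.12]. Speed limits (rad/s): [2.57, 2.57, 3.01, 3.14, 3.14, 3.14].

INTERFACE

Orientations are given as a rotation vector (axis times angle).
In Python, from rig import env, cams, ticket, current_t, current_qpos, current_dq, current_tau, current_tcp_pos, current_eef_rot, current_wrist_force, current_moment, current_grip_width, current_finger_force gives the robot as it stands. Calls block until the motion is done:
- env.move_pose(position, orientation): joint-space move of the TCP to a pose.
- env.move_linear(position, rotation=None, v=150, contact_N=None): straight line of the TCP; rotation=None keeps the orientation; v is the mean speed in mm/s. With contact_N (N) it stops when the force on the tool has changed by that much, and returns True; else False.
- env.goto_joints(angles): joint-space move.
- env.grip(opening, grip_force=None): opening from 0.0 (shut) to 1.0 (fully open); grip_force is the grip in N (None keeps the last); returns when the fingers have stopped.
- env.hold(seconds).
- env.inverse_kinematics(position, orientation): joint angles nearest the present ones, or None.
- cams.camera(name): name is "scene" or "top"; returns (picture, depth): 384x512x3 uint8, red, green, blue; 384x512 float32, mm along the optical axis (not along the pixel's ray), 0 where there is no reading.
- cams.camera_params(name): a dict with "fx", "fy", "cx", "cy" (pixels), "T" (4x4, takes a point from camera to world coordinates). Camera axes: x right, y up, looking along -z (the intrinsics and any distortion apply to the point x, -y, -z); pixel columns grow to the right and rows downward; lengths in mm; the calibration is good to about 2 mm. A picture is of the moment at which its call begins. camera_params takes no time and is no camera call.
A pose or a line that the arm cannot do raises env.PlanningError and nothing moves.
- ticket.hand_in(): hands the job in; it is judged then, once.
Readings, each from a call of its own:
- current_t(): time.
- current_qpos(): joint angles.
- current_dq(): joint speeds.
- current_tau(): joint torques, N m.
- current_tcp_pos(): TCP position.
- current_eef_rot(): TCP orientation.
- current_wrist_force(): force on the tool from outside, world axes, zero at the start.
- current_moment(): the same for the moment, N m.
- current_grip_width(): opening from 0.0 (shut) to 1.0 (fully open).
- current_finger_force(): force on a finger pad.
Only numpy, scipy, OpenCV 4.12 (cv2) and the standard library are available. Lean on these libraries where they do the work, as an engineer would, in place of code of your own. Each camera call takes 0.05 s, during which the arm holds its last target. There are 200 camera calls.

## Working session

There is one attempt and no reset: what is moved stays moved. The work goes in short steps, each a Python script; the robot and the scene stay as the last script left them, time stands still between calls to the robot, and variables do not carry over. Pictures are saved under pics/ and viewed, at most 10 in all, crops included, and the job is handed in when it is done.

```bash
ls; mkdir -p pics
cat > h.py <<'E'
import numpy as np, cv2
from rig import *
def snap(n):
    im,d=cams.camera(n); return im,d,cams.camera_params(n)
def pts(d,P):
    v,u=np.mgrid[0:d.shape[0],0:d.shape[1]]
    X=np.stack([(u-P['cx'])/P['fx']*d,-(v-P['cy'])/P['fy']*d,-d,np.ones_like(d)],-1)
    return (X@np.array(P['T']).T)[...,:3]
def ray(u,v,z,P):
    T=np.array(P['T']); r=T[:3,:3]@np.array([(u-P['cx'])/P['fx'],-(v-P['cy'])/P['fy'],-1]); o=T[:3,3]
    return o+r*(z-o[2])/r[2]
E
python3 - <<'E'
from h import *
for n in('scene','top'):
    im,d,P=snap(n); cv2.imwrite(f'pics/{n}0.png',im[...,::-1]); np.savez(f'{n}0.npz',im=im,d=d)
    print(n,{k:np.round(v,3).tolist() for k,v in P.items()}, current_t())
E
```

```text
pics
scene {'fx': 475.689, 'fy': 475.689, 'cx': 249.269, 'cy': 190.516, 'T': [[-0.702, 0.506, -0.502, -177.003], [-0.712, -0.48, 0.512, 788.229], [0.018, 0.717, 0.697, 1019.779], [0.0, 0.0, 0.0, 1.0]]} 0.05
top {'fx': 461.465, 'fy': 461.465, 'cx': 239.575, 'cy': 192.197, 'T': [[-0.02, 0.999, -0.041, 438.86], [-1.0, -0.02, 0.002, 82.248], [0.001, 0.041, 0.999, 1358.43], [0.0, 0.0, 0.0, 1.0]]} 0.1
```

View pics/scene0.png

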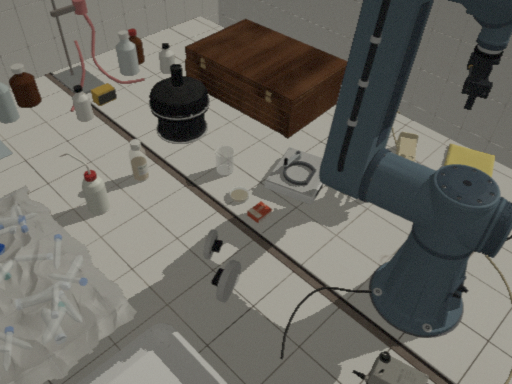

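View pics/top0.png

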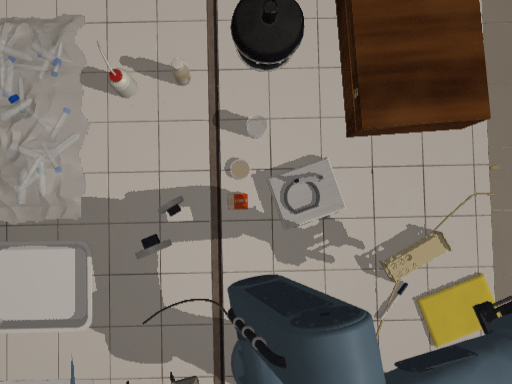

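Two plates stand on edge. A is at scene (213,243) / top (172,206), B is at scene (230,280) / top (153,246). A looks shorter, so it is probably the carrier. I'll confirm with enlarged crops and depth sizes.

Run:
```python
from h import *
S=np.load('scene0.npz');T=np.load('top0.npz');PS=cams.camera_params('scene');PT=cams.camera_params('top')
a=cv2.resize(S['im'][220:310,185:255],None,fx=5,fy=5,interpolation=2)
b=cv2.resize(T['im'][150:230,255:350],None,fx=4,fy=4,interpolation=2)
c=cv2.resize(T['im'][190:265,130:195],None,fx=4,fy=4,interpolation=2)
W=np.zeros((590,750,3),np.uint8);W[:450,:350]=a;W[:320,360:740]=b;W[325:590,360:620]=c[:265]
cv2.imwrite('pics/crop0.png',W[...,::-1])
for nm,D,P,wins in(('scene',S,PS,[(200,228,226,264),(208,258,245,305)]),('top',T,PT,[(155,190,190,222),(130,225,175,262)])):
    X=pts(D['d'],P)
    for u0,v0,u1,v1 in wins:
        x=X[v0:v1,u0:u1].reshape(-1,3);im=D['im'][v0:v1,u0:u1].reshape(-1,3).astype(int)
        m=(x[:,2]>8)&(x[:,2]<130); blk=m&(im.max(1)<45); g=m&~blk
        for k,mm in(('plate',g),('bar',blk)):
            y=x[mm]; 
            if len(y)<5: continue
            c=np.median(y[:,:2],0);w,V=np.linalg.eigh(np.cov(y[:,:2].T)); 
            pr=(y[:,:2]-c)@V
            print(nm,k,len(y),c.round(1),'z',np.percentile(y[:,2],[2,98]).round(),'ext',np.ptp(np.percentile(pr,[2,98],axis=0),axis=0).round(),'long dir',V[:,1].round(3))
for nm,D,P in(('top',T,PT),):
    X=pts(D['d'],P)[150:232,262:350]
    for lo,hi in((30,45),(45,54),(54,66),(66,95)):
        m=(X[...,2]>lo)&(X[...,2]<hi); v,u=np.nonzero(m)
        if len(u): print('shaker',lo,hi,len(u),X[m].mean(0).round(1),'px',u.mean()+262,v.mean()+150, X[m].min(0).round(),X[m].max(0).round())
    m=(X[...,2]>30)&(X[...,2]<66);r=cv2.minAreaRect(X[m][:,:2].astype(np.float32));print(r)
```

```text
scene plate 275 [449.6 289.4] z [12. 70.] ext [35. 74.] long dir [-0.412  0.911]
scene bar 84 [443.5 273.8] z [30. 41.] ext [19. 33.] long dir [-0.509  0.861]
scene plate 651 [327.8 340.7] z [12. 93.] ext [35. 97.] long dir [-0.356  0.934]
scene bar 86 [361.6 346.6] z [38. 51.] ext [13. 43.] long dir [-0.433  0.901]
top plate 190 [460.1 274.6] z [21. 72.] ext [35. 73.] long dir [-0.525  0.851]
top bar 79 [448.7 268.5] z [29. 41.] ext [19. 31.] long dir [-0.49   0.872]
top plate 278 [341.  321.1] z [40. 95.] ext [41. 98.] long dir [-0.339  0.941]
top bar 152 [359.7 335.7] z [40. 52.] ext [25. 42.] long dir [-0.36   0.933]
shaker 30 45 3135 [ 485.  -111.6   38.9] px 306.2676236044657 193.70271132376396 [ 385. -223.   30.] [587.  -0.  45.]
shaker 45 54 297 [472.7 -98.5  48.6] px 302.26262626262627 197.989898989899 [ 403. -217.   45.] [577. -22.  54.]
shaker 54 66 136 [ 521.1 -115.1   61.2] px 308.33088235294116 180.5441176470588 [ 433. -157.   54.] [539. -54.  66.]
shaker 66 95 35 [ 524.4 -112.3   74.8] px 307.9714285714286 179.0857142857143 [ 516. -156.   66.] [536. -73.  88.]
((483.6623840332031, -112.99160766601562), (165.9294891357422, 189.7344512939453), 18.094223022460938)
```

View pics/crop0.png

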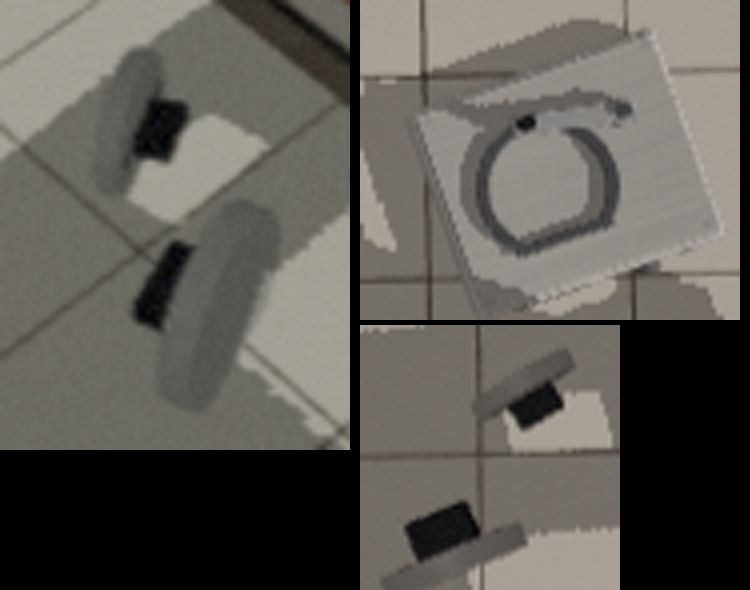

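Image shows: A's grip bar faces the robot side and its smaller disc is 74 long × 70 tall. B is about 97 × 95. **A is the carrier** (specified: 70 mm tall). The retaining arm runs from its pivot at top (311,178) to its pin at about (296,180), and the socket's straight wall is toward the bottom of the top view. Next I'll measure the shaker, pin, pivot and case.

Run:
```python
from h import *
from scipy.optimize import least_squares
A={}
for n in('scene','top'):
    D=np.load(n+'0.npz');P=cams.camera_params(n);X=pts(D['d'],P);A[n]=X
    in_=(abs(X[...,0]-485)<130)&(abs(X[...,1]+112)<130)
    dk=in_&(abs(X[...,2]-40)<5)
    dk=cv2.morphologyEx(dk.astype(np.uint8),cv2.MORPH_OPEN,np.ones((3,3)))>0
    r=cv2.minAreaRect(X[dk][:,:2].astype(np.float32)); print(n,'deck z',np.median(X[dk][:,2]).round(1),r)
    m=in_&(X[...,2]>46)&(X[...,2]<53)&(np.hypot(X[...,0]-472,X[...,1]+98)<70); q=X[m][:,:2]
    def f(p):
        c,s=np.cos(p[2]),np.sin(p[2]); d=q-p[:2]; x=d@[c,s]; y=d@[-s,c]
        return np.where((x<-25)&(abs(y)<30),np.minimum(abs(-36.5-x),abs(np.hypot(x,y)-46.5)),np.hypot(x,y)-46.5)
    o=least_squares(f,[475,-98,.33],loss='soft_l1',f_scale=2);print('ring',len(q),o.x.round(3),np.median(abs(f(o.x))).round(1))
    m=in_&(X[...,2]>70)&(X[...,2]<90);y=X[m];print('pin',len(y),np.median(y,0).round(1))
    m=in_&(X[...,2]>56)&(X[...,2]<66);y=X[m][:,:2];w,V=np.linalg.eigh(np.cov(y.T));print('arm',len(y),np.median(y,0).round(1),V[:,1].round(3),y.min(0).round(),y.max(0).round())
    m=(X[...,2]>130)&(X[...,2]<165)&(X[...,1]<-150)&(X[...,0]>450);y=X[m];print('case',len(y),np.median(y[:,2]),cv2.boxPoints(cv2.minAreaRect(y[:,:2].astype(np.float32))).round().tolist() if len(y) else 0)
    for k,u,v in (('bk',256,126),('dish',239,169),('carton',240,201)):
        if n=='top':print(k,X[v,u].round())
```

```text
scene deck z 39.7 ((485.0037841796875, -109.71080017089844), (154.61537170410156, 184.53939819335938), 17.414453506469727)
ring 193 [ 4.7537e+02 -9.5630e+01  3.2600e-01] 2.4
pin 20 [517.8 -76.6  79.3]
arm 81 [ 522.2 -116.5] [-0.119  0.993] [ 512. -156.] [540. -68.]
case 7481 157.0406830329282 [[631.0, -240.0], [670.0, -610.0], [1502.0, -522.0], [1462.0, -151.0]]
top deck z 39.6 ((487.2628479003906, -111.89376831054688), (155.4019317626953, 184.5415496826172), 17.958757400512695)
ring 228 [ 4.75958e+02 -9.60790e+01  3.36000e-01] 2.3
pin 20 [521.6 -80.   82.6]
arm 125 [ 525.1 -116.6] [-0.136  0.991] [ 491. -157.] [539. -72.]
case 16435 157.46532022483075 [[650.0, -240.0], [667.0, -585.0], [1017.0, -567.0], [1001.0, -223.0]]
bk [690.  26.  -1.]
dish [562.  79.  14.]
carton [468.  78.  22.]
```

```bash
cat >> h.py <<'E'
from scipy.spatial.transform import Rotation as R
YAW=.32; S=np.array([475.7,-96.])
def w2(p): c,s=np.cos(YAW),np.sin(YAW); return S+np.array([c*p[0]-s*p[1],s*p[0]+c*p[1]])
def rot(yaw):
    "tool down, tool x at world angle yaw; half turn chosen for a small joint 6"
    c,s=np.cos(yaw),np.sin(yaw); return R.from_matrix(np.array([[c,s,0],[s,-c,0],[0,0,-1]])).as_rotvec()
def best(p,yaw):
    o=[]
    for k in(0,np.pi):
        q=env.inverse_kinematics(p,rot(yaw+k))
        if q is not None:o.append((abs(q[5]),yaw+k))
    return min(o)[1]
def arc(th,off,h=0):
    "tool centre for the pin at th, off mm ahead of it along +theta; world pos, tool-x yaw along the tangent"
    p=np.array([34,-66])+70*np.array([np.sin(th),np.cos(th)])+off*np.array([np.cos(th),-np.sin(th)])
    return [*w2(p),132+h],YAW-th
E
python3 - <<'E'
from h import *
env.grip(0.0)
p,y=arc(.195,-32,90); yb=best(p,y); k=yb-y
env.move_pose(p,rot(yb)); print(current_t(),current_qpos())
env.move_linear(arc(.195,-32)[0],v=120)
for th in np.arange(.2,1.25,.15):
    p,y=arc(th,-15); env.move_linear(p,rot(y+k),v=60)
    print(round(th,2),np.round(current_wrist_force(),1))
p,y=arc(th,-25); env.move_linear(p,rot(y+k),v=60)
p[2]+=100; env.move_linear(p,v=200)
print(current_t())
for n in('scene','top'):
    im,d,P=snap(n);X=pts(d,P)
    if n=='top': cv2.imwrite('pics/t1.png',cv2.resize(im[110:270,120:360],None,fx=3,fy=3)[...,::-1])
    m=(abs(X[...,0]-500)<130)&(abs(X[...,1]+112)<110)&(X[...,2]>70)&(X[...,2]<90);print(n,m.sum(),np.median(X[m],0).round(1))
E
```

```text
3.3333 [-4.08785707e-01  9.39391418e-02  1.87885004e+00 -2.14391545e-04
  1.16832191e+00  1.03790547e+00]
0.2 [0.1 0.6 0.1]
0.35 [ 0.   0.7 -0.1]
0.5 [-0.8 -0.5  0.2]
0.65 [0.1 0.2 0.4]
0.8 [0.2 0.2 0.1]
0.95 [-0.4  1.5  0.4]
1.1 [-0.6  0.2  0. ]
1.25 [-1.1  0.2 -0.5]
7.9167
scene 22 [ 580.5 -103.9   78.3]
top 0 [nan nan nan]
  return _methods._mean(a, axis=axis, dtype=dtype,
  ret = um.true_divide(
```

View pics/t1.png

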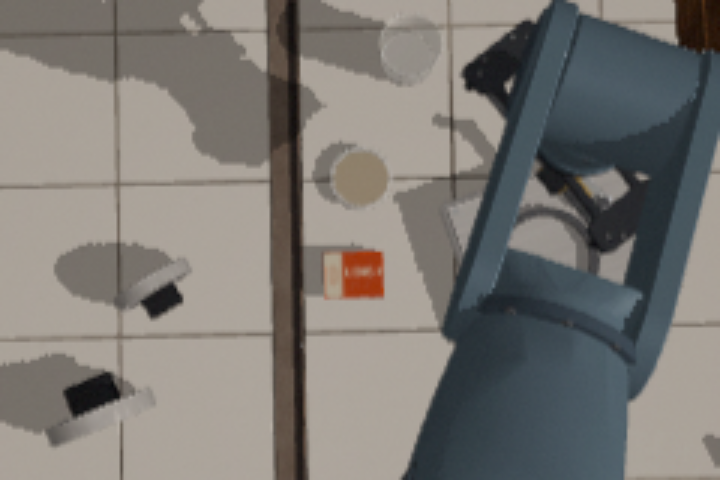

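The retaining arm is now at about 1.18 and clear, and the carrier still stands at (450,290) px in this crop. Next I'll tip it over.

Run:
```python
from h import *
d=np.array([.876,.482]); f=np.array([455.6,276.]); ya=np.arctan2(d[1],d[0])+np.pi/2
p=[*(f-52*d),215]; y=best(p,ya)
env.move_pose(p,rot(y)); p[2]=113; env.move_linear(p,v=150)
env.move_linear([*(f-20*d),113],v=100)
env.move_linear([*(f+7*d),113],v=35); env.hold(.3)
print(current_wrist_force().round(1) if hasattr(current_wrist_force(),'round') else current_wrist_force())
env.move_linear([*(f-25*d),113],v=150); env.move_linear([*(f-30*d),215],v=200); 
env.grip(0.45)
env.move_pose([430,80,300],rot(y)); print(current_t(),current_qpos())
W=[]
for n in('scene','top'):
    im,dd,P=snap(n);np.savez(n+'2.npz',im=im,d=dd);X=pts(dd,P)
    W.append(cv2.resize(im[180:320,150:290] if n=='scene' else im[150:290,100:240],None,fx=2.7,fy=2.7))
    m=(abs(X[...,0]-485)<80)&(abs(X[...,1]-290)<70)&(X[...,2]>8)&(X[...,2]<60)
    b=m&(im.max(2)<60)&(X[...,2]>25)
    print(n,m.sum(),np.median(X[m&~b],0).round(1),np.median(X[b],0).round(1), cv2.minAreaRect(X[b][:,:2].astype(np.float32)))
cv2.imwrite('pics/t2.png',np.hstack(W)[...,::-1])
```

```text
[ 0.3 -0.5  4.8]
15.125 [-8.81116333e-02 -1.38177019e-01  1.93847842e+00  5.65562319e-04
  1.34150305e+00 -5.90746771e-01]
scene 527 [491.9 306.8  13.4] [491.3 303.7  33.6] ((493.2388000488281, 302.26953125), (11.742042541503906, 31.584056854248047), 30.53233528137207)
top 541 [498.7 301.7  13.5] [495.9 296.9  34.9] ((495.885498046875, 298.35205078125), (11.99697208404541, 34.960121154785156), 28.18454933166504)
```

View pics/t2.png

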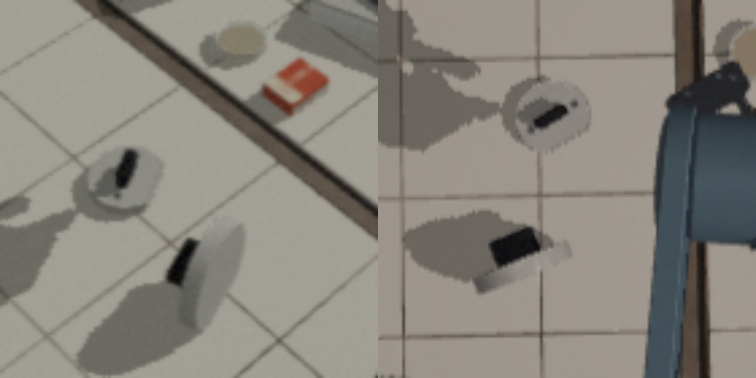

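The carrier lies flat with its grip up, bar at about (494.5, 300.3) and yaw about 0.51. Now I'll grasp it, lift it and bring it above the socket.

Run:
```python
from h import *
b=np.array([494.5,300.3]); ya=.51+np.pi/2
y=best([*b,180],ya); print(y-ya)
env.move_pose([*b,180],rot(y)); print('c',env.move_linear([*b,82],v=80,contact_N=8),current_tcp_pos())
env.grip(0.0,25); print(current_grip_width()*88,current_finger_force(),current_tcp_pos())
env.move_linear([*b,210],v=120); print(current_grip_width()*88,current_wrist_force())
q=w2([0,0]); yp=y+YAW-.51
env.move_pose([*q,210],rot(yp)); env.move_linear([*q,150],v=100); print(current_tcp_pos(),current_t())
W=[]
for n in('scene','top'):
    im,dd,P=snap(n);np.savez(n+'3.npz',im=im,d=dd)
    W.append(cv2.resize(im[130:220,240:340] if n=='scene' else im[150:240,255:355],None,fx=3.8,fy=3.8,interpolation=2))
cv2.imwrite('pics/t3.png',np.hstack(W)[...,::-1])
```

```text
0.0
c False [494.9438076  300.47176667  82.62349715]
11.703716377703076 24.999916499946266 [494.74021872 300.40265561  82.26293667]
11.598152834362416 [ 0.27127532  0.09930751 -1.83901852]
[476.07415459 -95.94456509 150.32806267] 21.5833
```

View pics/t3.png

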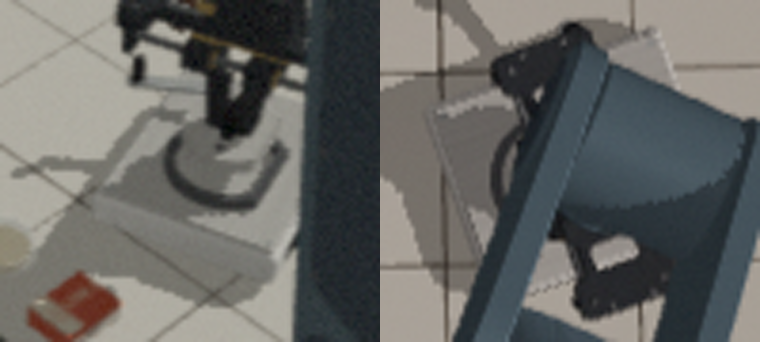

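Run:
```python
from h import *
from scipy.optimize import least_squares
D=np.load('scene3.npz');X=pts(D['d'],cams.camera_params('scene'))
near=np.hypot(X[...,0]-476,X[...,1]+96)<60
m=near&(X[...,2]>70)&(X[...,2]<87)&(D['im'].max(2)>70); q=X[m]; print(len(q),np.percentile(q[:,2],[5,50,95]).round(1))
a=np.arctan2(q[:,1]+96,q[:,0]-476); r=np.hypot(q[:,0]-476,q[:,1]+96)
E=[]
for k in np.arange(-np.pi,np.pi,np.pi/12):
    s=(a>=k)&(a<k+np.pi/12)
    if s.sum()>4:
        i=np.argsort(r[s])[-3:][0]; E.append(q[s][i,:2]); print(np.degrees(k+.13).round(),s.sum(),np.sort(r[s])[-3].round(1))
E=np.array(E)
f=lambda p:np.hypot(*(E-p).T)-40
print(least_squares(f,[476,-96],loss='soft_l1').x)
```

```text
253 [72.1 80.7 84.7]
-173.0 11 32.0
-158.0 11 30.9
-143.0 7 31.8
-128.0 15 38.7
-113.0 9 38.8
7.0 5 31.6
22.0 7 32.8
37.0 12 34.9
52.0 16 37.3
67.0 20 37.0
82.0 18 38.2
97.0 20 38.7
112.0 18 39.3
127.0 20 41.3
142.0 23 40.7
157.0 19 40.4
172.0 13 34.7
[474.9877877  -97.02127316]
```

Run:
```python
from h import *
q=w2([0,0])
env.move_linear([*q,136],v=80)
print(env.move_linear([*q,122],v=20,contact_N=6),current_tcp_pos(),current_wrist_force(),current_moment(),current_t())
```

```text
True [475.46670114 -95.91566223 122.21062714] [-0.88167058  0.65335752  6.02294225] [-0.00921605 -0.1092058   0.02808267] 22.675
```

It touched down at the expected seated height. I'll release and check.

Run:
```python
from h import *
p=np.array(current_tcp_pos()); env.grip(0.45); env.move_linear([*p[:2],230],v=150)
env.grip(0.0); env.move_pose([430,80,330],current_eef_rot()); print(current_t())
W=[]
for n in('scene','top'):
    im,dd,P=snap(n);X=pts(dd,P)
    W.append(cv2.resize(im[130:220,240:340] if n=='scene' else im[150:240,255:355],None,fx=3.8,fy=3.8,interpolation=2))
    r=np.hypot(X[...,0]-475.7,X[...,1]+96); s=(X[...,0]-475.7)*np.cos(.32)+(X[...,1]+96)*np.sin(.32)
    m=(r<34)&(s>-24)&(abs(s)>11)&(X[...,2]<62); A=np.c_[X[m][:,:2]-[475.7,-96],np.ones(m.sum())]
    print(n,m.sum(),np.median(X[m][:,2]),np.linalg.lstsq(A,X[m][:,2],rcond=None)[0].round(3))
    m=(abs(X[...,0]-500)<130)&(abs(X[...,1]+112)<110)&(X[...,2]>77)&(X[...,2]<90);print(m.sum(),np.median(X[m],0).round(1))
cv2.imwrite('pics/t4.png',np.hstack(W)[...,::-1])
```

```text
25.6667
scene 137 53.408699077033816 [ 1.7000e-02 -3.0000e-03  5.3437e+01]
6 [471.2 -93.   78. ]
top 228 53.55752559064376 [-3.0000e-03 -2.0000e-03  5.3589e+01]
26 [ 579.5 -103.    80.9]
```

View pics/t4.png

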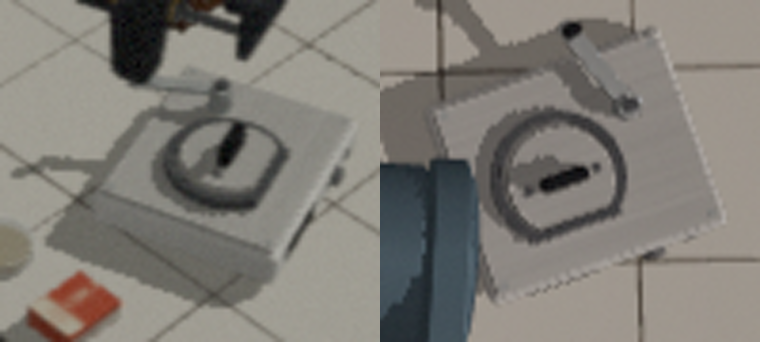

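The plate is seated: its face is level at 53.5 mm and the flats are parallel. The arm lies at about 1.2, with its pin at (572,30) px in the crop. Now I'll swing it home.

Run:
```python
from h import *
p,y=arc(1.2,32,100); yb=best(p,y); k=yb-y
env.move_pose(p,rot(yb)); p[2]-=100; env.move_linear(p,v=120)
for th in np.arange(1.2,.14,-.15):
    p,y=arc(th,11); env.move_linear(p,rot(y+k),v=50)
hit=False
for th in (.1,.05,0,-.05,-.1,-.15):
    p,y=arc(th,11); hit=env.move_linear(p,rot(y+k),v=20,contact_N=4)
    print(round(th,2),hit,np.round(current_wrist_force(),1))
    if hit: break
p0=np.array(current_tcp_pos()); print(p0,arc(0,11)[0])
env.hold(.2)
p,y=arc(0,30); env.move_linear(p,v=80); p[2]+=120; env.move_linear(p,v=150); 
env.move_pose([430,80,330],current_eef_rot()); print(current_t())
W=[]
for n in('scene','top'):
    im,dd,P=snap(n);X=pts(dd,P)
    W.append(cv2.resize(im[130:220,240:340] if n=='scene' else im[110:220,225:347],None,fx=3.8 if n=='scene' else 3.11,fy=3.8 if n=='scene' else 3.11)[:342,:380])
    m=(abs(X[...,0]-510)<60)&(abs(X[...,1]+80)<40)&(X[...,2]>77)&(X[...,2]<90)&(X[...,0]>495);v=np.median(X[m],0);d=v[:2]-w2([34,-66]);print(n,m.sum(),v.round(1),'theta',np.arctan2(d[0],d[1])+.32)
h=min(w.shape[0] for w in W); cv2.imwrite('pics/t5.png',np.hstack([w[:h] for w in W])[...,::-1])
```

```text
0.1 False [ 0.4 -0.1 -0.6]
0.05 True [ 4.5  1.1 -0.3]
[522.66445444 -77.36233284 132.13582879] [np.float64(517.1573275712453), np.float64(-78.04756309994494), 132]
33.775
scene 14 [506.2 -80.7  82.4] theta -0.003493082459558261
top 14 [507.8 -81.2  85.2] theta 0.01665218767948007
```

View pics/t5.png

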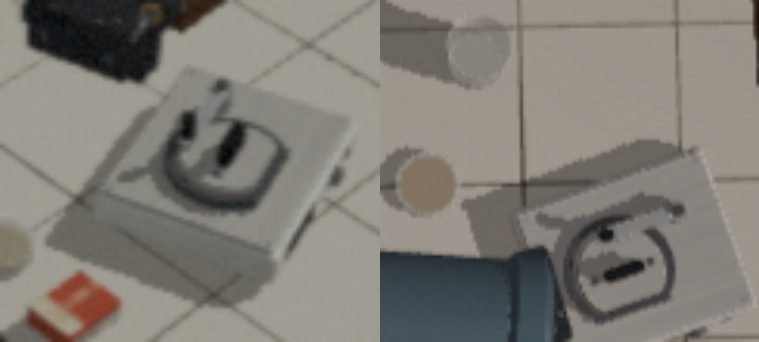

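The arm is at its stop (theta ≈ 0, stop force felt), the plate is seated and the beaker, dish and carton haven't been moved. Handing in.

```bash
python3 -c "
from rig import *
print(ticket.hand_in())"
```

```text
the job is handed in; nothing more can be done
None
```

The job is handed in at about 34 s: the plate is seated flat-to-flat in the socket, the retaining arm is back at its stop over it, and the beaker, dish and carton were left where they were.

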